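Free the seized oil-cup valve of a gauge comparator and take out its test-port plug

ROBOT

A 6-joint arm with a two-finger parallel gripper is mounted at the origin on the work surface. World frame = base frame: x ahead of the robot, y to its left, z up, the work surface at z = 0. Lengths are in m, angles in rad, forces in N, time in s.
With the tool pointing down it reaches from about 0.3 to 0.95 m from the base axis. Payload 3.1 kg.
Tool frame: the origin (TCP) lies midway between the tips of the shut fingers; the grasp point (between the pads) lies 19 mm behind it (robot.grip_depth is the distance from the TCP to the grasp point, in m); z points along the fingers, y is the line along which they close (so a half turn about z gives the same grasp; the last joint's range is limited). The gripper opens to 85 mm and grips with 20 to 120 N. Pads are 22 mm wide; open, the fingers measure 114 mm over their backs; the gripper's body (76 mm by 85 mm) begins 54 mm behind the grasp point. The pads swing forward as they close: fully open they stand 13 mm farther back than shut.
Start: joints at [1.238, 0.308, 1.634, -0, 1.2, -0.07], TCP at [0.162, 0.604, 0.204] pointing down, gripper open.
Joint ranges: [-3.06, 3.06], [-0.79, 1.96], [0.05, 2.63], [-1.19, 4.34], [0.05, 2.64], [-2.94, 2.94]. Speed limits (rad/s): [2.79, 2.79, 3.14, 3.14, 3.14, 3.14].

INTERFACE

Orientations are given as a unit quaternion [w, x, y, z].
In Python, from cell import robot gives the robot as it stands. The module is installed in compiled form; this text tells all that it offers. Calls block until the motion is done:
- robot.goto(position, orientation): joint-space move of the TCP to a pose.
- robot.line_to(position, max_speed=0.15, attitude=None, contact_N=None): straight line of the TCP; attitude=None keeps the orientation; max_speed is the mean speed in m/s. With contact_N (N) it stops when the force on the tool has changed by that much, and returns True; else False.
- robot.set_joints(angles): joint-space move.
- robot.command_gripper(opening, strength=None): finger opening in m; strength is the grip in N (None keeps the last); returns when the fingers have stopped.
- robot.hold(seconds).
- robot.solve_ik(position, orientation): joint angles nearest the present ones, or None.
- robot.get_state(): the state.
- robot.capture(name): name is "scene" or "top" or "wrist"; returns the picture (420x560x3 uint8, red, green, blue); there is no depth.
- robot.calibration(name): a dict with "camera_matrix" (3x3 intrinsics, pixels), "R" (3x3) and "t" (3): a world point X has camera coordinates R X + t. Camera axes: x right, y down, z forward; pixel columns grow to the right and rows downward; lengths in m; the calibration is good to about 2 mm. A picture is of the moment at which its call begins: read the wrist's pose just before it. calibration takes no time and is no camera call; for the wrist camera it gives the pose at the moment of the call.
A pose or a line that the arm cannot do raises robot.IKError and nothing moves.
- robot.finish_job(): hands the job in; it is judged then, once.
The state is a dict: "clock": time; "qpos": joint angles; "joint_velocities": joint speeds; "effort": joint torques, N m; "tcp_pos": TCP position; "eef_rot": TCP orientation; "ft_force": force on the tool from outside, world axes, zero at the start; "torque": the same for the moment, N m; "grip_width": finger opening in m; "grip_force": force on a finger pad.
Only numpy, scipy, OpenCV 4.12 (cv2) and the standard library are available. Lean on these libraries where they do the work, as an engineer would, in place of code of your own. Each camera call takes 0.05 s, during which the arm holds its last target. There are 200 camera calls.

TASK

The oil-cup valve on the gauge comparator has seized: take its black hand wheel and rock it to and fro in small arcs, easing off and reversing each time it resists, until it breaks free - never force it, because the slender spindle shears above 0.6 N m. Then open the valve at least a quarter turn counter-clockwise (seen from above) to vent the pump, and only after that lift the red-handled plug straight out of the test port and set it down, without dropping it, in the blue tray. Do not touch the master gauge and leave the other things on the bench where they are.

Things in the scene. Friction and masses are not known exactly. Their poses are not given: they have to be found in the camera images.
- wheel (a point): centre of the black scalloped hand wheel over the oil cup, half-way up its rim; z up along its turning axis, x along the white mark on its top. 51 mm across where fingers grip (54 over the lobes), rim 15 mm thick, on a 9 mm spindle; grip it from above across any diameter. 172 mm above the bench; below it only the spindle, down to the oil cup (66 mm across), whose top lies 44 mm lower.
- valve (a joint): spindle angle, rad; 0 as found, + is counter-clockwise from above and opens; stops at -0.9 and 3.3. Seized, it moves in an arc of 0.55 rad, unevenly about 0 (0.03 to 0.52 to a side, unknown), and binds at the ends. Each time it comes up to the bind (0.15 N m) on the side opposite to the last, the arc grows a little; after 5 or 6 such swings it is free (friction 0.05 N m). Seized, it never passes 0.65.
- windup (a joint): elastic twist of the slender spindle under the wheel, rad; 6 N m per rad, + when the wheel is pushed counter-clockwise; the wheel's own angle is valve + windup. Beyond 0.1 rad either way (0.6 N m) the spindle shears and the job is lost.
- plug_grip (a point): in the blanking plug's red upright round grip (22 mm across, 36 mm tall), 3 mm above the grip's middle, 25 mm above the port's rim, 15 mm below the plug's top; z up along the plug. Below the grip: brass collar (29 mm across, 4 mm thick, on the rim) and shank (16 mm across, 17 mm long) in the bore, with play. Lower end 42 mm below this point. 70 to 120 g.
- port (a point): centre of the test port's rim: socket on a steel column at the far left of the deck, 33 mm across (hex foot 39 mm), bore 20 mm, 20 mm deep, rim 168 mm above the bench; z up. The plug must rise 17 mm to clear it.
- tray: open blue plastic tray on the bench at the left, 115 x 95 mm outside (along its x and y), 26 mm high, walls and floor 3 mm; origin at the centre of its underside, z up.
- pump: gauge comparator (fixed): dark deck 280 x 380 mm (its x, y), top 72 mm above the bench. On it: oil cup with hand wheel near, at the middle, screw-press barrel near right with a three-spoked handle beyond the right (-y) edge (136 mm high), test port far left, master gauge far right. Origin: centre of its underside, on the bench; z up.
- master_gauge: master pressure gauge on its column on the deck: upright dial 140 mm across, 46 mm thick; origin at the column's foot on the deck, the dial's centre 189 mm above it, its top 331 mm above the bench. Not to be touched.
- gauge_a: small loose dial gauge lying face up, 60 mm across, 30 mm high; bystander; origin under its case
- gauge_b: as gauge_a; bystander
- gauge_c: as gauge_a; bystander, near the tray
- adapter: loose steel hex adapter, 25 mm across, 32 mm tall, standing on the pump's deck near its left edge; bystander; origin under it
- tape_roll: loose blue roll of thread tape, 60 mm across, 19 mm high; bystander; origin under it
- wrench: loose steel wrench, 170 mm long, lying on the bench; bystander
- marker: loose black marker pen, 133 mm long; bystander
Not all that is in view belongs to the job. What is shaped like the tray but pink is not meant.

How it is judged:
On the way, in this order (a step that is already met when the one before it is completed fails the run):
1. the valve has broken free (turned at least 0.8 rad, opening) (value of joint valve above 0.8 rad), for 0.1 s.
2. the valve is open a quarter turn (at least 1.45 rad) (value of joint valve above 1.45 rad), for 0.2 s.
3. the plug has been lifted clear of the port (z of plug_grip in the frame of port above 0.042 m), for 0.1 s.
At the end, for the whole second after the job is handed in: the valve stands at least 1.4 rad open, and the plug lies or stands at rest inside the tray (the site in its grip within the tray's outline and less than 60 mm above the bench) (value of joint valve above 1.4 rad and x of plug_grip in the frame of tray between -0.055 and 0.055 m and y of plug_grip in the frame of tray between -0.045 and 0.045 m and height (world z) of plug_grip below 0.06 m and linear speed of plug below 0.05 m/s); the robot touches nothing.
It fails at once if the spindle is twisted by more than 0.1 rad (0.6 N m) (value of joint windup above 0.1 rad or value of joint windup below -0.1 rad).
It fails at once if the plug is drawn before the valve is open (z of plug_grip in the frame of port above 0.033 m and value of joint valve below 1.4 rad).
It fails at once if the plug is dropped or thrown (faster than 1.2 m/s) (linear speed of plug above 1.2 m/s).
It fails at once if the master gauge is touched (contact force between any of the fingers, the arm and master_gauge above 1 N).
It fails at once if a bystander is moved by more than 30 mm (distance of any of gauge_a, gauge_b, gauge_c, adapter, tape_roll, wrench, marker from where it was at the start of the episode above 0.03 m).
It also fails if it takes over 72 s, if anything falls off the work surface, if the arm or the gripper's body presses on something with over 40 N, if the wrist force passes 120 N, or if a joint passes its speed limit or range.

## Working session

There is one attempt and no reset: what is moved stays moved. The work goes in short steps, each a Python script; the robot and the scene stay as the last script left them, time stands still between calls to the robot, and variables do not carry over. Pictures are saved under pics/ and viewed, at most 10 in all, crops included, and the job is handed in when it is done.

```bash
mkdir -p pics; python3 - <<'E'
from cell import robot
import cv2,numpy as np
for n in("scene","top"):
    im=robot.capture(n); cv2.imwrite(f"pics/{n}0.png",im[:,:,::-1])
    c=robot.calibration(n); print(n,c["camera_matrix"].tolist(),(-c["R"].T@c["t"]).round(3),c["R"].round(3).tolist())
s=robot.get_state(); print(s)
E
```

```text
scene [[411.57848093080395, 0.0, 281.9441622457224], [0.0, 411.57848093080395, 209.63969894769005], [0.0, 0.0, 1.0]] [1.171 0.495 0.896] [[-0.614, 0.789, 0.006], [0.516, 0.407, -0.754], [-0.597, -0.46, -0.657]]
top [[401.32971603231306, 0.0, 280.22266324987567], [0.0, 401.32971603231306, 209.2412525778944], [0.0, 0.0, 1.0]] [0.413 0.005 1.218] [[-0.018, -1.0, 0.018], [-0.998, 0.017, -0.06], [0.06, -0.02, -0.998]]
{'clock': 0.1, 'qpos': array([ 1.23830637e+00,  3.08899640e-01,  1.63507075e+00,  2.18074798e-05,
        1.19970272e+00, -6.97094694e-02]), 'joint_velocities': array([ 8.08976223e-05, -6.32267026e-05, -2.91679875e-03, -1.15961336e-03,
        8.37966217e-04, -6.79677728e-04]), 'effort': array([-2.12800238e-03, -4.16407907e+01, -2.77642804e+01, -1.86512966e-04,
        4.09779459e-03,  1.47031051e-05]), 'tcp_pos': array([0.16211566, 0.60277398, 0.20296789]), 'eef_rot': array([-2.17735214e-04,  1.31016389e-01,  9.91379657e-01, -1.01723623e-03]), 'ft_force': array([-0.7411546 ,  0.61794738, -0.50354406]), 'torque': array([ 0.01764154, -0.00572585, -0.02710035]), 'grip_force': 0.0, 'grip_width': 0.08560855732115745}
```

View pics/top0.png

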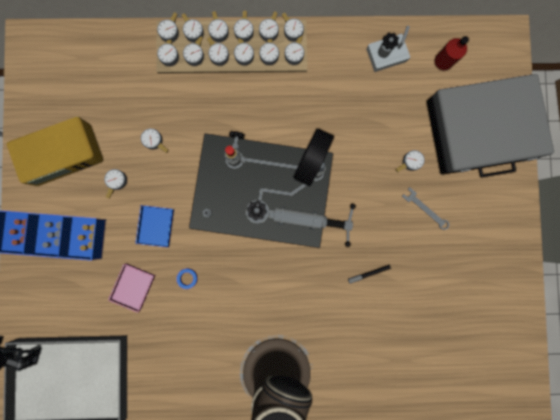

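View pics/scene0.png

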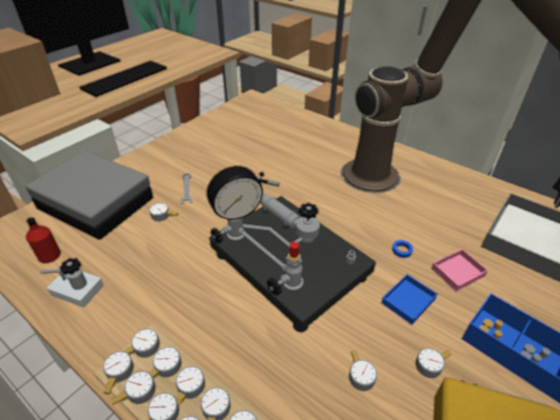

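The top view shows the wheel at about (257,211), the red plug at (231,152), the blue tray at (155,226), the adapter at (206,212) and the master gauge at (314,157). The scene view confirms the layout. Next I'll compute positions and look from close by.

```bash
cat > h.py <<'E'
from cell import robot
import cv2,numpy as np
from scipy.spatial.transform import Rotation as Ro
def ray(c,uv,z):
    K,R,t=np.array(c["camera_matrix"]),np.array(c["R"]),np.array(c["t"])
    o=-R.T@t; d=R.T@np.linalg.solve(K,[uv[0],uv[1],1.]); return o+d*(z-o[2])/d[2]
def proj(c,X):
    p=np.array(c["camera_matrix"])@(np.array(c["R"])@X+np.array(c["t"])); return p[:2]/p[2]
def down(yaw): # tool pointing down, closing (y) axis at angle yaw from world x
    y=np.array([np.cos(yaw),np.sin(yaw),0]); z=np.array([0,0,-1.]); 
    q=Ro.from_matrix(np.c_[np.cross(y,z),y,z]).as_quat(); return q[[3,0,1,2]]
def blobs(im,lo,hi,amin=20):
    m=cv2.inRange(cv2.cvtColor(im,cv2.COLOR_RGB2HSV),lo,hi)
    return sorted([k for k in cv2.findContours(m,0,2)[0] if cv2.contourArea(k)>amin],key=cv2.contourArea)[::-1]
E
python3 - <<'E'
from h import *
im=cv2.imread("pics/top0.png")[:,:,::-1].copy(); c=robot.calibration("top")
print("wheel",ray(c,(257,210),.18))
for k in blobs(im,(0,150,90),(8,255,255),15): 
    (u,v),r=cv2.minEnclosingCircle(k); print("red",u,v,r,ray(c,(u,v),.2))
for k in blobs(im,(105,130,60),(125,255,255),200):
    b=cv2.boxPoints(cv2.minAreaRect(k)); P=np.array([ray(c,p,.026)[:2] for p in b])
    print("blue",P.mean(0),np.linalg.norm(P[1]-P[0]),np.linalg.norm(P[2]-P[1]),np.arctan2(*(P[1]-P[0])[::-1]),np.arctan2(*(P[2]-P[1])[::-1]))
print("deck",[ray(c,p,.072)[:2].round(3) for p in((205,135),(334,152),(320,247),(190,229))])
print("gauge",[ray(c,p,.33)[:2].round(3) for p in((302,179),(317,129),(327,134),(309,186))])
w=robot.calibration("wrist"); s=robot.get_state(); print(w["camera_matrix"],-w["R"].T@w["t"]-s["tcp_pos"],w["R"])
for yw in np.arange(-3,3.2,.5):
    q=robot.solve_ik(np.array([.46,.05,.3]),down(yw)); print(yw,None if q is None else np.round(q,2))
E
```

```text
wheel [0.47394742 0.04455813 0.18      ]
red 455.8536682128906 48.42683029174805 10.432623863220215 [ 0.88867551 -0.48420528  0.2       ]
red 229.0454559326172 150.31817626953125 4.778237342834473 [0.62692363 0.11293779 0.2       ]
blue [0.42039733 0.66627074] 0.118640984058978 0.28511634004057734 -0.0566368699556252 -1.6695361336501755
blue [0.44184871 0.35315128] 0.10886498727924537 0.09203808618410847 -0.12957828553897277 -1.7212717915615097
blue [0.286845   0.26002044] 0.04972601746261656 0.05238000532565689 -1.5908470450285959 3.135837261126736
deck [array([0.699, 0.195]), array([ 0.644, -0.176]), array([ 0.372, -0.129]), array([0.43, 0.24])]
gauge [array([ 0.533, -0.062]), array([ 0.645, -0.099]), array([ 0.633, -0.121]), array([ 0.517, -0.078])]
[[296.88218724   0.         274.34713574]
 [  0.         296.88218724 212.10441605]
 [  0.           0.           1.        ]] [-0.06846374  0.01870899  0.16997943] [[ 0.25979179  0.96566121 -0.00258114]
 [ 0.92750395 -0.24878058  0.27900653]
 [ 0.26878364 -0.07487762 -0.96028574]]
-3.0 None
-2.5 [ 0.01 -0.09  1.88 -0.    1.35  2.51]
-2.0 [ 0.01 -0.09  1.88 -0.    1.35  2.01]
-1.5 [ 0.01 -0.09  1.88 -0.    1.35  1.51]
-1.0 [ 0.01 -0.09  1.88 -0.    1.35  1.01]
-0.5 [ 0.01 -0.09  1.88 -0.    1.35  0.51]
0.0 [ 0.01 -0.09  1.88 -0.    1.35  0.01]
0.5 [ 0.01 -0.09  1.88 -0.    1.35 -0.49]
1.0 [ 0.01 -0.09  1.88 -0.    1.35 -0.99]
1.5 [ 0.01 -0.09  1.88 -0.    1.35 -1.49]
2.0 [ 0.01 -0.09  1.88 -0.    1.35 -1.99]
2.5 [ 0.01 -0.09  1.88 -0.    1.35 -2.49]
3.0 None
```

```bash
python3 - <<'E'
from h import *
s=robot.get_state(); robot.line_to(s["tcp_pos"]+[0,0,.12],max_speed=.25)
robot.goto(np.array([.470,.045,.30]),down(-1.0))
robot.hold(.3)
c=robot.calibration("wrist"); im=robot.capture("wrist"); cv2.imwrite("pics/w1.png",im[:,:,::-1])
import pickle; pickle.dump(c,open("w1.pkl","wb"))
s=robot.get_state(); print(s["clock"],s["tcp_pos"],s["torque"],s["qpos"].round(2))
print("guess",proj(c,np.array([.474,.045,.18])))
for k in blobs(im,(0,150,60),(8,255,255),15): 
    (u,v),r=cv2.minEnclosingCircle(k); print("red",u,v,r,ray(c,(u,v),.2),cv2.boundingRect(k))
E
```

```text
3.35 [0.47004169 0.04527395 0.3000231 ] [0.01675596 0.04933395 0.04252111] [ 0.   -0.07  1.86 -0.    1.35  1.  ]
guess [276.76277759 196.04185085]
red 311.5 9.32608699798584 17.240339279174805 [0.61971002 0.10670577 0.2       ] (296, 0, 31, 26)
```

View pics/w1.png

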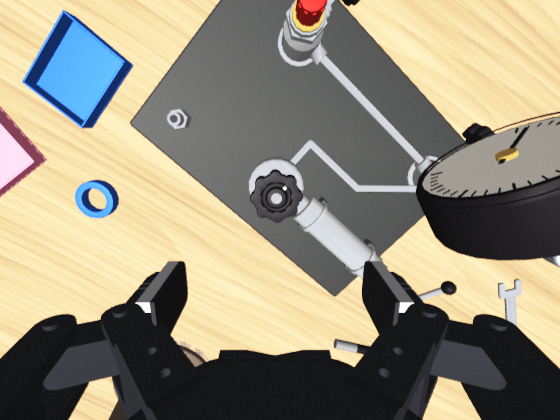

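The wrist view shows the wheel centred at about (276,196), as predicted. The plug is at the top, near (311,10), and the tray is at the upper left. I'll measure the wheel contour, then grip it and test the torque sensing.

```bash
python3 - <<'E'
from h import *
import pickle; c=pickle.load(open("w1.pkl","rb")); im=cv2.imread("pics/w1.png")[:,:,::-1].copy()
g=cv2.cvtColor(im,cv2.COLOR_RGB2GRAY); m=np.zeros_like(g); m[150:250,225:330]=(g[150:250,225:330]<42)*255
m=cv2.morphologyEx(m,cv2.MORPH_OPEN,np.ones((5,5)))
k=max(cv2.findContours(m,0,2)[0],key=cv2.contourArea); (u,v),r=cv2.minEnclosingCircle(k); e=cv2.fitEllipse(cv2.convexHull(k))
print("circ",u,v,r,e); 
C=ray(c,e[0],.177); print("wheel",C, "diam",np.linalg.norm(ray(c,(u+r,v),.177)-ray(c,(u-r,v),.177)))
k=blobs(im,(100,130,60),(125,255,255),2000)[0]
b=cv2.boxPoints(cv2.minAreaRect(k)); P=np.array([ray(c,p,.026)[:2] for p in cv2.approxPolyDP(k,12,True)[:,0]])
print("tray",P,P.mean(0))
E
```

```text
Traceback (most recent call last):
ValueError: max() iterable argument is empty
```

```bash
python3 - <<'E'
from h import *
import pickle; c=pickle.load(open("w1.pkl","rb")); im=cv2.imread("pics/w1.png")[:,:,::-1].copy()
g=cv2.cvtColor(im,cv2.COLOR_RGB2GRAY); print(g[150:250:6,276],g[196,230:325:6])
for T in(48,55,62,70):
    m=np.zeros_like(g); m[150:250,225:330]=(g[150:250,225:330]<T)*255
    m=cv2.morphologyEx(m,cv2.MORPH_OPEN,np.ones((3,3)))
    ks=cv2.findContours(m,0,2)[0]
    if not ks: continue
    k=max(ks,key=cv2.contourArea); (u,v),r=cv2.minEnclosingCircle(k)
    print(T,"circ",u,v,r,ray(c,(u,v),.177),"diam",np.linalg.norm(ray(c,(u+r,v),.177)-ray(c,(u-r,v),.177)))
k=blobs(im,(100,130,60),(125,255,255),2000)[0]
P=np.array([ray(c,p,.026)[:2] for p in cv2.approxPolyDP(k,6,True)[:,0]])
print("tray",P.round(3).tolist(),P.mean(0))
E
```

```text
[111 102 217 206  85  78  38 103 218  95  62  72  66 103 101 103  89] [113 111 110 111  94  68  26 219 217  69  52  77  62  99  99 101]
48 circ 285.0 192.0 1.414313554763794 [0.48142493 0.03988417 0.177     ] diam 0.002851183539717141
55 circ 285.5 196.0 5.2202534675598145 [0.47824435 0.03718747 0.177     ] diam 0.010564389750235161
62 circ 265.0 203.0 5.000100135803223 [0.46084039 0.05073251 0.177     ] diam 0.010187190201655257
70 circ 275.9041442871094 197.04403686523438 16.65852928161621 [0.47208125 0.04476611 0.177     ] diam 0.03374564753295198
tray [[0.502, 0.393], [0.391, 0.407], [0.386, 0.304], [0.492, 0.289]] [0.44251994 0.34833243]
```

```bash
python3 - <<'E'
from h import *
import pickle; c=pickle.load(open("w1.pkl","rb")); im=cv2.imread("pics/w1.png")[:,:,::-1].copy()
g=cv2.cvtColor(im,cv2.COLOR_RGB2GRAY)
C=None
for T in(82,86,92):
    m=np.zeros_like(g); m[150:250,225:330]=(g[150:250,225:330]<T)*255
    k=max(cv2.findContours(cv2.morphologyEx(m,cv2.MORPH_OPEN,np.ones((3,3))),0,2)[0],key=cv2.contourArea); (u,v),r=cv2.minEnclosingCircle(k)
    C=ray(c,(u,v),.175);d=np.linalg.norm(ray(c,(u+r,v),.175)-ray(c,(u-r,v),.175)); print(T,u,v,r,C,d)
    if T==86: W,D=C,d
if .050<D<.059:
    x,y=W[:2]; print("go",x,y)
    robot.line_to(np.array([x,y,.22]),max_speed=.15)
    print(robot.line_to(np.array([x,y,.149]),max_speed=.08,contact_N=8))
    robot.hold(.3); s=robot.get_state(); print(s["torque"],s["ft_force"])
    robot.command_gripper(.045,30)
    for i in range(3):
        robot.hold(.1); s=robot.get_state(); print(s["clock"],s["tcp_pos"],s["torque"].round(3),s["ft_force"].round(2),s["grip_width"],s["grip_force"],s["qpos"][5])
E
```

```text
82 276.5 196.5 26.315494537353516 [0.47249591 0.04429814 0.175     ] 0.05364380919938297
86 275.5 196.0 26.575464248657227 [0.47238373 0.04543855 0.175     ] 0.054147498224113286
92 276.01861572265625 196.35348510742188 26.658214569091797 [0.4723592  0.04479388 0.175     ] 0.05433469624410158
go 0.47238372535344 0.045438546227295436
False
[ 0.00062594 -0.02614857  0.01190026] [-0.68940751 -0.09845102 -0.19287357]
5.95 [0.47315268 0.04531363 0.15002766] [-0.055  0.148 -0.025] [-1.32 -0.76  5.92] 0.04479026927782794 2.7681432534882333 1.0040755583378012
6.05 [0.47315572 0.04534657 0.15002302] [-0.083  0.23   0.069] [-1.49 -0.93  6.06] 0.04503830008190543 2.7642942102102097 1.0040392655454566
6.15 [0.47317361 0.04532699 0.15005178] [-0.078  0.189 -0.009] [-1.47  0.66  5.84] 0.04459952393134514 2.7631850499892607 1.004059325004665
```

```bash
python3 - <<'E'
from h import *
im=robot.capture("wrist"); cv2.imwrite("pics/w2.png",im[:,:,::-1])
E
```

```text
(no output)
```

View pics/w2.png

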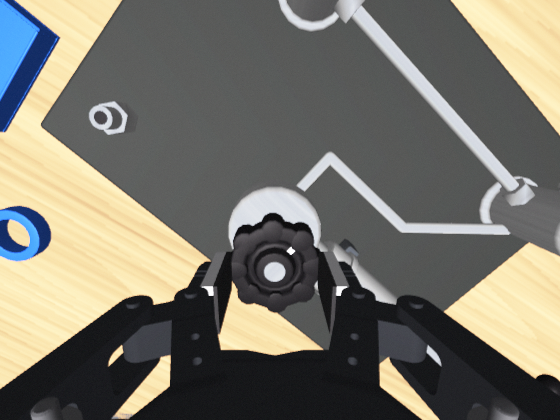

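```bash
python3 - <<'E'
import cv2
im=cv2.imread("pics/w2.png")[200:370,170:385]; cv2.imwrite("pics/w2z.png",cv2.convertScaleAbs(cv2.resize(im,None,fx=3.4,fy=3.4,interpolation=2),alpha=2,beta=10))
E
```

```text
(no output)
```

View pics/w2z.png

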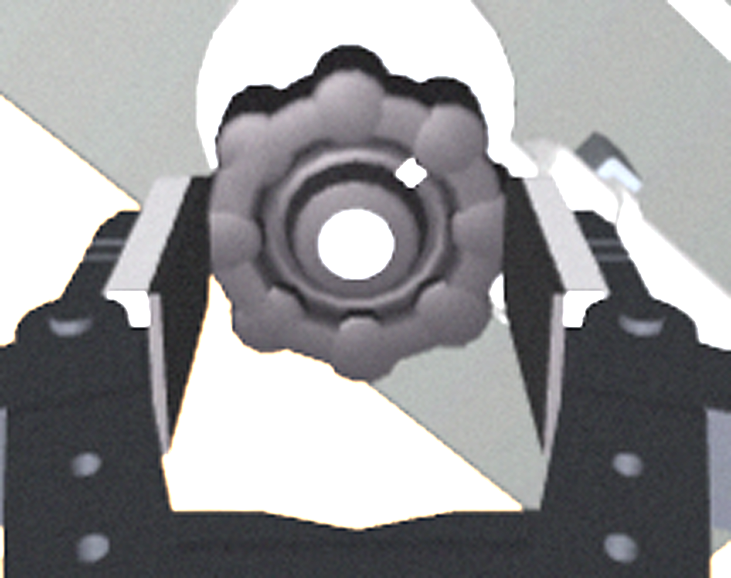

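The close-up shows the wheel between the pads, contacting about at its diameter. The grip force of 2.8 N suggests the target opening was simply reached, so I'll command a tighter opening and then test small rotations.

```bash
python3 - <<'E'
from h import *
def p(): s=robot.get_state(); print(round(s["clock"],2),s["tcp_pos"].round(4),s["torque"].round(3),s["ft_force"].round(2),round(s["grip_width"],4),s["grip_force"].round(1),s["qpos"][5].round(4),flush=True); return s
robot.command_gripper(.030,30); s=p(); 
q=s["qpos"].copy()
for d in (.02,.04,.06):
    robot.set_joints(np.r_[q[:5],q[5]-d]); s=p()
    if abs(s["torque"][2])>.25: break
E
```

```text
Traceback (most recent call last):
AttributeError: 'float' object has no attribute 'round'
```

```bash
cat >> h.py <<'E'
def p(): s=robot.get_state(); print(round(s["clock"],2),s["tcp_pos"].round(4),s["torque"].round(3),s["ft_force"].round(2),round(s["grip_width"],4),round(s["grip_force"],1),round(s["qpos"][5],4),flush=True); return s
E
python3 - <<'E'
from h import *
s=p(); q=s["qpos"].copy()
for d in (.02,.04,.06):
    robot.set_joints(np.r_[q[:5],q[5]-d]); s=p()
    if abs(s["torque"][2])>.25: break
E
```

```text
6.49 [0.4741 0.046  0.1517] [0.232 0.448 0.009] [-2.04  0.96 12.36] 0.03 6.3 1.0041
6.74 [0.4745 0.0461 0.1518] [0.053 0.124 0.038] [0.61 0.44 3.94] 0.03 1.9 0.9844
6.99 [0.4746 0.0462 0.1518] [ 0.201 -0.073 -0.04 ] [0.45 0.74 3.9 ] 0.0301 1.7 0.9646
7.24 [0.4746 0.0461 0.1518] [ 0.2   -0.191  0.026] [0.88 1.52 3.61] 0.0299 1.7 0.9446
```

```bash
python3 - <<'E'
from h import *
s=p(); w,x,y,z=s["eef_rot"]; R=Ro.from_quat([x,y,z,w]).as_matrix(); c=robot.calibration("wrist")
for X in(-.011,.011):
  for Y in(.0225,.0255,.03):
    print(X,Y,[(dz,((proj(c,s["tcp_pos"]+R@[X,Y,-dz])-[170,200])*3.4).round().tolist()) for dz in(-.005,0,.005,.01,.02,.03)])
print(R.round(3)); print([((proj(c,s["tcp_pos"]+R@[0,0,-dz])-[170,200])*3.4).round().tolist() for dz in(0,.019,.029)])
im=robot.capture("wrist")[200:370,170:385]; cv2.imwrite("pics/w3z.png",cv2.convertScaleAbs(cv2.resize(im[:,:,::-1],None,fx=3.4,fy=3.4,interpolation=2),alpha=2,beta=10))
E
```

```text
7.24 [0.4746 0.0461 0.1518] [ 0.2   -0.191  0.026] [0.88 1.52 3.61] 0.0299 1.7 0.9446
-0.011 0.0225 [(-0.005, [474.0, 198.0]), (0, [477.0, 209.0]), (0.005, [480.0, 222.0]), (0.01, [483.0, 235.0]), (0.02, [491.0, 263.0]), (0.03, [499.0, 294.0])]
-0.011 0.0255 [(-0.005, [490.0, 198.0]), (0, [493.0, 209.0]), (0.005, [497.0, 222.0]), (0.01, [501.0, 235.0]), (0.02, [509.0, 263.0]), (0.03, [518.0, 294.0])]
-0.011 0.03 [(-0.005, [513.0, 198.0]), (0, [517.0, 209.0]), (0.005, [522.0, 222.0]), (0.01, [526.0, 235.0]), (0.02, [536.0, 263.0]), (0.03, [547.0, 294.0])]
0.011 0.0225 [(-0.005, [478.0, 88.0]), (0, [481.0, 97.0]), (0.005, [484.0, 106.0]), (0.01, [488.0, 116.0]), (0.02, [496.0, 138.0]), (0.03, [505.0, 163.0])]
0.011 0.0255 [(-0.005, [494.0, 88.0]), (0, [498.0, 97.0]), (0.005, [502.0, 106.0]), (0.01, [506.0, 116.0]), (0.02, [515.0, 138.0]), (0.03, [525.0, 163.0])]
0.011 0.03 [(-0.005, [519.0, 88.0]), (0, [523.0, 97.0]), (0.005, [528.0, 106.0]), (0.01, [533.0, 116.0]), (0.02, [543.0, 138.0]), (0.03, [555.0, 163.0])]
[[ 0.808  0.589  0.004]
 [ 0.589 -0.808  0.002]
 [ 0.004  0.001 -1.   ]]
[[355.0, 154.0], [355.0, 199.0], [355.0, 227.0]]
```

View pics/w3z.png

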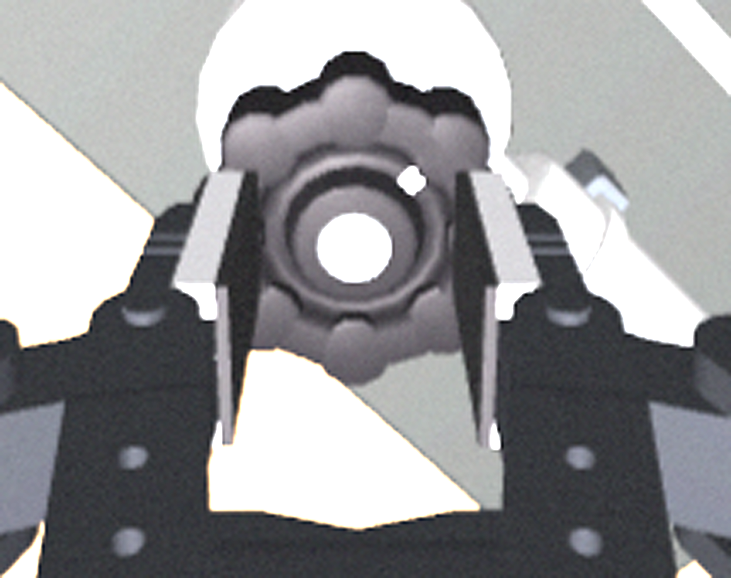

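The new crop shows that the pads have slid over the top of the rim, so the tips sit higher than assumed. I'll reopen, go lower and grip again.

```bash
python3 - <<'E'
from h import *
robot.command_gripper(.085,30)
robot.line_to(np.array([.473,.045,.150]),max_speed=.1,attitude=down(-1.0))
robot.hold(.2);p()
print(robot.line_to(np.array([.473,.045,.134]),max_speed=.05,contact_N=6))
p(); robot.command_gripper(.046,30); robot.hold(.1); p()
im=robot.capture("wrist")[200:370,170:385]; cv2.imwrite("pics/w4z.png",cv2.convertScaleAbs(cv2.resize(im[:,:,::-1],None,fx=3.4,fy=3.4,interpolation=2),alpha=2,beta=10))
E
```

```text
8.32 [0.4731 0.045  0.1501] [-0.013  0.008 -0.02 ] [-0.01 -0.54 -0.73] 0.0849 0.0 1.0025
False
8.79 [0.4725 0.045  0.1333] [-0.038 -0.006 -0.046] [-0.68  0.01  0.17] 0.0849 0.0 1.0031
9.31 [0.4731 0.0453 0.1346] [ 0.325  0.372 -0.004] [-1.58  2.11  5.43] 0.0497 31.0 1.0032
```

View pics/w4z.png

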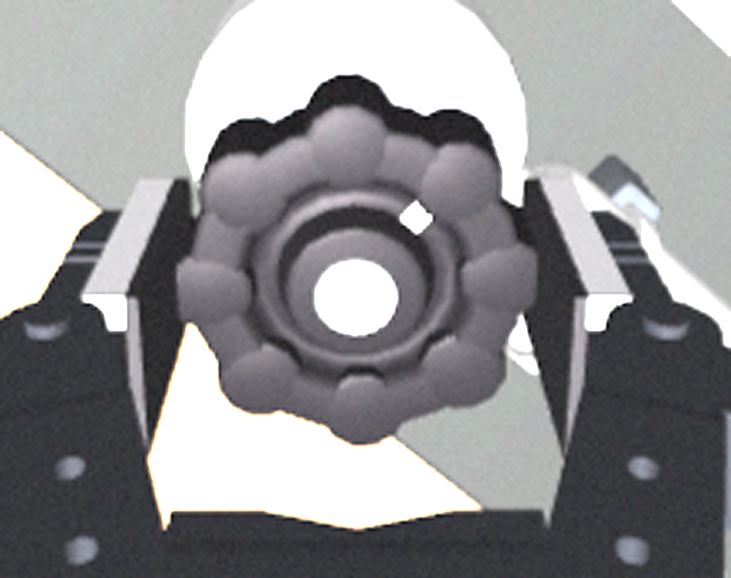

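Now it is properly gripped: 49.7 mm opening at 31 N, pads on the rim. I'll start rocking under torque watch.

```bash
cat > rock.py <<'E'
from h import *
import sys
def tz(): return np.mean([robot.get_state()["torque"][2] for _ in range(5)])
def swing(sgn,q,base,lo,maxa,thr=.21):
    """turn wheel in direction sgn (+ccw) until resisting torque > thr; fast (.045) while before angle lo; returns angle cmd, log"""
    a=A[0]; log=[]
    while sgn*a<maxa:
        a+=sgn*(.045 if sgn*a<lo-.045 else .025)
        robot.set_joints(np.r_[q[:5],q[5]-a]); T=-(tz()-base)*sgn; log.append((round(a,3),round(T,2)))
        if T>thr: break
    A[0]=a; return log
A=[0.]
E
python3 - <<'E'
from rock import *
s=robot.get_state(); q=s["qpos"].copy(); q[5]=1.0032; base=tz(); print("base",base,s["clock"])
np.save("q.npy",q)
l=swing(1,q,0,0,.6); print(l); p()
if l[-1][1]>.2: 
    l=swing(-1,q,0,0,.6); print(l); p()
np.save("a.npy",A)
E
```

```text
base 0.0032322380725123626 9.3583
[(0.025, np.float64(-0.03)), (0.05, np.float64(0.02)), (0.075, np.float64(0.03)), (0.1, np.float64(0.07)), (0.125, np.float64(0.04)), (0.15, np.float64(0.04)), (0.175, np.float64(0.07)), (0.2, np.float64(0.03)), (0.225, np.float64(0.07)), (0.25, np.float64(0.01)), (0.275, np.float64(0.04)), (0.3, np.float64(0.07)), (0.325, np.float64(0.04)), (0.35, np.float64(0.04)), (0.375, np.float64(0.01)), (0.4, np.float64(0.01)), (0.425, np.float64(0.05)), (0.45, np.float64(0.09)), (0.475, np.float64(0.14)), (0.5, np.float64(0.21)), (0.525, np.float64(0.3))]
14.61 [0.4729 0.0455 0.1345] [ 0.41   0.663 -0.296] [-3.85  1.43  5.77] 0.0496 31.7 0.4801
[(0.48, np.float64(-0.12)), (0.435, np.float64(-0.05)), (0.39, np.float64(-0.0)), (0.345, np.float64(0.03)), (0.3, np.float64(0.01)), (0.255, np.float64(0.0)), (0.21, np.float64(0.01)), (0.165, np.float64(-0.01)), (0.12, np.float64(-0.02)), (0.075, np.float64(-0.01)), (0.03, np.float64(0.02)), (0.005, np.float64(0.02)), (-0.02, np.float64(0.05)), (-0.045, np.float64(0.05)), (-0.07, np.float64(0.02)), (-0.095, np.float64(0.09)), (-0.12, np.float64(0.07)), (-0.145, np.float64(0.05)), (-0.17, np.float64(0.06)), (-0.195, np.float64(0.07)), (-0.22, np.float64(-0.04)), (-0.245, np.float64(0.06)), (-0.27, np.float64(0.08)), (-0.295, np.float64(0.2)), (-0.32, np.float64(0.16)), (-0.345, np.float64(0.35))]
21.11 [0.4732 0.0453 0.1346] [-0.004  0.38   0.347] [-2.    0.61  3.53] 0.0494 31.6 1.3471
```

```bash
python3 - <<'E'
from rock import *
q=np.load("q.npy"); A[0]=float(np.load("a.npy")[0]); ends={1:.525,-1:.345}; sgn=1; free=False
for i in range(7):
    A[0]=sgn*(ends[sgn]-.10); robot.set_joints(np.r_[q[:5],q[5]-A[0]]); T=-tz()*sgn
    lim=.85 if sgn>0 else .6
    l=[("coast",round(T,2))]
    if T<.21: l+=swing(sgn,q,0,0,lim)
    T=l[-1][1]; print(sgn,[(a,round(float(t),2)) for a,t in l],round(robot.get_state()["clock"],2),flush=True)
    if T<.21: free=True;break
    ends[sgn]=abs(A[0]); sgn=-sgn
np.save("a.npy",A)
print(free); p()
E
```

```text
1 [('coast', 0.04), (0.45, -0.0), (0.475, 0.06), (0.5, 0.11), (0.525, 0.14), (0.55, 0.18), (0.575, 0.29)] 23.38
-1 [('coast', -0.03), (-0.27, 0.0), (-0.295, 0.1), (-0.32, 0.1), (-0.345, 0.19), (-0.37, 0.19), (-0.395, 0.33)] 25.68
1 [('coast', 0.05), (0.5, -0.04), (0.525, -0.01), (0.55, 0.05), (0.575, 0.03), (0.6, 0.04), (0.625, 0.09), (0.65, 0.02), (0.675, 0.07), (0.7, 0.04), (0.725, -0.01), (0.75, 0.06), (0.775, 0.12), (0.8, 0.07), (0.825, 0.04), (0.85, 0.02)] 30.27
True
30.27 [0.4727 0.0457 0.1346] [-0.095  0.528 -0.024] [-3.7  -0.48  6.03] 0.0501 33.3 0.1532
```

```bash
python3 - <<'E'
from rock import *
q=np.load("q.npy"); a=.85
for a in(1.1,1.4,1.7,2.0):
    robot.set_joints(np.r_[q[:5],q[5]-a]); T=-tz(); print(a,round(T,3))
    if T>.35: break
p(); im=robot.capture("wrist"); cv2.imwrite("pics/w5.png",im[:,:,::-1])
g=cv2.cvtColor(im,cv2.COLOR_RGB2GRAY); m=np.zeros_like(g); m[240:310,235:320]=(g[240:310,235:320]>130)*255
for k in cv2.findContours(m,0,2)[0]: print(cv2.contourArea(k),((np.array(cv2.minEnclosingCircle(k)[0])-[170,200])*3.4).round())
E
```

```text
1.1 -0.051
1.4 -0.074
1.7 -0.013
2.0 -0.036
31.79 [0.472  0.0454 0.1345] [-0.214  0.794  0.036] [-4.05 -1.08  6.7 ] 0.0499 33.4 -0.9971
381.5 [354. 294.]
37.5 [415. 215.]
28.5 [500. 165.]
```

The mark is still in the same place relative to the gripper, so there was no slip and the valve is at about 2.0 rad. I'll release and go above the plug.

```bash
python3 - <<'E'
from h import *
import pickle
robot.command_gripper(.085,30); s=robot.get_state()
robot.line_to(s["tcp_pos"]+[0,0,.05],max_speed=.1)
robot.line_to(np.array([.472,.045,.30]),max_speed=.25)
robot.goto(np.array([.615,.11,.30]),down(np.pi/2)); robot.hold(.2)
c=robot.calibration("wrist"); im=robot.capture("wrist"); cv2.imwrite("pics/w6.png",im[:,:,::-1]); pickle.dump(c,open("w6.pkl","wb"))
p(); print(robot.grip_depth, proj(c,np.array([.625,.112,.208])))
for k in blobs(im,(0,150,60),(8,255,255),60)[:3]:
    (u,v),r=cv2.minEnclosingCircle(k); print("red",u,v,r,cv2.minAreaRect(k),ray(c,(u,v),.2))
E
```

```text
34.48 [0.6141 0.1093 0.3006] [ 0.075 -0.032 -0.027] [-0.4  -0.79 -0.8 ] 0.0847 0.0 -1.4631
0.0187 [277.53339026 218.36101158]
red 276.0 214.0500030517578 15.083283424377441 ((275.4422912597656, 214.2115478515625), (30.005769729614258, 23.533935546875), 78.69007110595703) [0.62321473 0.1106177  0.2       ]
```

View pics/w6.png

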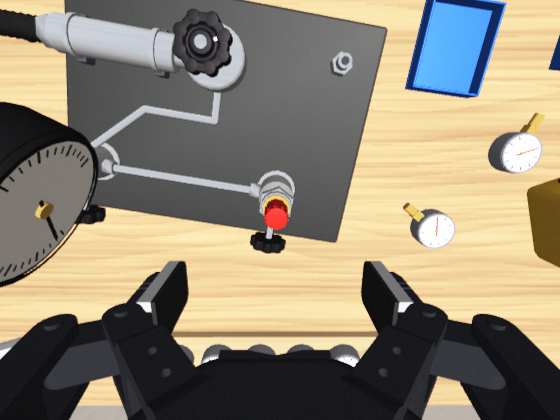

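The plug's red top is at (276,216), which gives x = 0.623, y = 0.111. That agrees with the top camera. I'll descend and grip.

```bash
python3 - <<'E'
from h import *
P=np.array([.6233,.1107,0])
robot.line_to(P+[0,0,.21],max_speed=.15)
print(robot.line_to(P+[0,0,.160],max_speed=.08,contact_N=6))
robot.command_gripper(.012,40); robot.hold(.1); p()
im=robot.capture("wrist")[180:350,170:385]; cv2.imwrite("pics/w7z.png",cv2.convertScaleAbs(cv2.resize(im[:,:,::-1],None,fx=3.4,fy=3.4,interpolation=2),alpha=2,beta=10))
E
```

```text
False
36.71 [0.6237 0.1107 0.1605] [-0.065 -0.036 -0.009] [-0.62  0.    2.12] 0.0205 39.3 -1.4638
```

View pics/w7z.png

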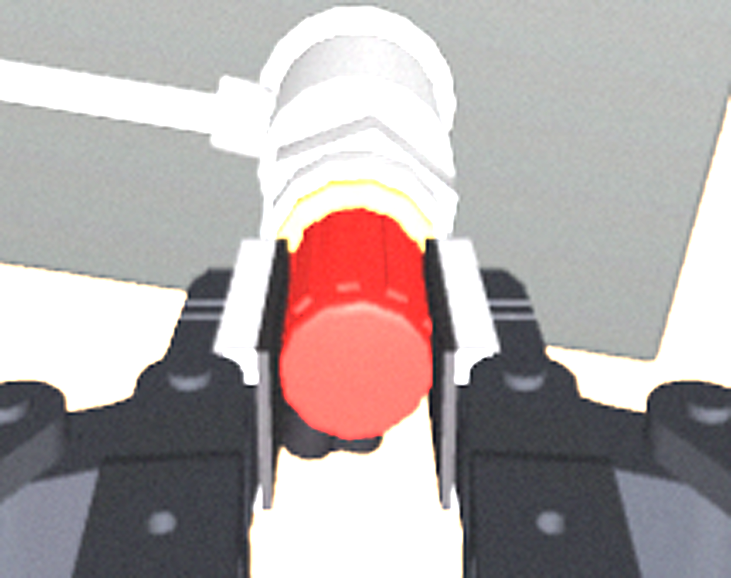

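```bash
python3 - <<'E'
from h import *
P=np.array([.6237,.1107,0]); T=np.array([.442,.350,0])
robot.line_to(P+[0,0,.185],max_speed=.06); robot.line_to(P+[0,0,.235],max_speed=.12); p()
robot.line_to(T+[0,0,.20],max_speed=.2); s=p()
robot.line_to(T+[0,0,.05],max_speed=.12); robot.hold(.2); s=p()
print(robot.line_to(T+[0,0,.004],max_speed=.03,contact_N=4)); p()
E
```

```text
37.89 [0.6235 0.1107 0.2348] [-0.005  0.011 -0.03 ] [-0.22 -0.44 -1.52] 0.0203 39.2 -1.4638
39.55 [0.4426 0.3494 0.2001] [ 0.017 -0.017  0.026] [-0.11 -0.42 -0.95] 0.0207 39.2 -0.9784
41.15 [0.4425 0.3504 0.0508] [ 0.046 -0.018 -0.038] [ 0.23  0.48 -0.93] 0.0202 39.2 -0.9783
True
42.29 [0.4419 0.3499 0.0124] [-0.074  0.119 -0.014] [-0.67 -0.81  5.05] 0.0207 39.6 -0.9783
```

Contact came at TCP z = 0.0124, where 0.012 was predicted. I'll release, retreat and look.

```bash
python3 - <<'E'
from h import *
robot.command_gripper(.055,20); robot.hold(.3)
T=robot.get_state()["tcp_pos"]
robot.line_to(T+[0,0,.06],max_speed=.06); robot.line_to(T+[0,0,.22],max_speed=.2); robot.hold(.3); p()
c=robot.calibration("wrist"); im=robot.capture("wrist"); t=robot.capture("top")
cv2.imwrite("pics/end.png",np.hstack([cv2.resize(im,(400,300)),cv2.resize(t[100:310,100:380],(400,300))])[:,:,::-1])
for k in blobs(im,(0,150,60),(8,255,255),60)[:1]: print(cv2.minAreaRect(k),ray(c,cv2.minEnclosingCircle(k)[0],.05))
E
```

```text
45.42 [0.4402 0.3488 0.2301] [-0.041 -0.035  0.005] [0.47 0.4  0.22] 0.0551 0.0 -0.9783
((276.0, 190.0), (20.0, 18.0), 90.0) [0.44201764 0.34988568 0.05      ]
```

View pics/end.png

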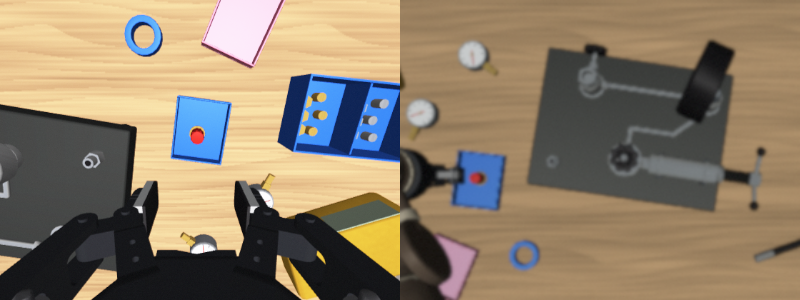

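The plug stands upright near the tray's centre (red at (197,137) in the left half). The bystanders look undisturbed and the gripper is clear.

```bash
python3 -c "
from cell import robot
print(robot.finish_job())"
```

```text
the job is handed in; nothing more can be done
None
```

I handed the job in at about 45 s of robot time: the valve broke free and now stands about 2.0 rad open, and the plug stands upright in the blue tray, though `finish_job()` returned no verdict.

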